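# Flip the relief tile over the edge of the carving board

### The job

The relief tile lies carved face down on the bench in front of the carving board. Without picking it up, push it with the fingertips against the front edge of the board until it tips up on its edge and flips over onto the board, carved face up, then push it on until it lies flush against the fence, wholly on the board. Leave the gouges, the mallet and the glue bottle where they are.

Things in the scene. Friction and masses are not known exactly. Their poses are not given: they have to be found in the camera images.
- tile_center (a point): centre of the limewood relief tile, 84 x 84 x 14 mm, about 55 g, lying loose before the board's front edge, a side facing it (up to 0.3 rad askew), carved face (rosette, raised border) down. z comes out of the plain back (brass hanger plate), so it points up at the start and down once the carved face is up; x, y along the sides. Carved face edges: 45 degree bevel 5 mm wide and high; rest of the sides square.
- board: carving board fixed to the bench: plywood 12 mm thick, 130 mm deep (x), 240 mm wide (y), a dark oak fence along its whole back, 22 mm thick, 20 mm above the ply. Origin in the middle of its underside, on the bench; x points from the front edge to the fence, y along the edge, z up. Square front edge at x = -65 mm, fence face at x = +37 mm, clear ply between.
- board_edge (a point): middle of the upper corner of the board's front edge, 12 mm above the bench; axes as the board's
- fence_foot (a point): middle of the foot of the fence's face, where it meets the ply, 12 mm above the bench; axes as the board's
- tile_corner0 (a point): +x +y corner of the tile (of its own axes), half-way through its thickness
- tile_corner1 (a point): -x +y corner of the tile (of its own axes), half-way through its thickness
- tile_corner2 (a point): -x -y corner of the tile (of its own axes), half-way through its thickness
- tile_corner3 (a point): +x -y corner of the tile (of its own axes), half-way through its thickness
- gouge_a: carving gouge with a light brown handle, 245 mm long, 25 mm thick, lying on the bench beside the tile and the board; origin below its middle, x towards the blade; leave it alone
- gouge_b: carving gouge with a dark handle, otherwise the same, on the other side; leave it alone
- mallet: round wooden carver's mallet standing on its head behind the board's fence, 88 mm across and 250 mm tall; origin at the centre of its underside; leave it alone
- glue_bottle: white glue bottle with a red cap standing behind the board's fence, 56 mm across and 150 mm tall; origin at the centre of its underside; leave it alone
Things that resemble listed ones, but are neither listed nor needed, are in the scene too. Of the things that look like the part that bears tile_center, the middle-sized one is meant.

How it is judged (in metres and radians):
On the way, in this order (a step that is already met when the one before it is completed fails the run):
1. the tile stands tipped up on its edge at the front edge of the board (angle between tile_center's own z axis and vertical between 1.1 and 2.1 rad and x of tile_center in the frame of board between -0.105 and -0.02 m and height (world z) of tile_center below 0.07 m), for 0.02 s.
2. the tile lies flat on the board, carved face up (angle between tile_center's own z axis and vertical above 3.04 rad and z of tile_center in the frame of board between 0.0155 and 0.0225 m), for 0.1 s.
At the end, for the whole second after the job is handed in: the tile lies flat (within 0.1 rad) on the ply of the board, carved face up, its far side against the fence within 3.5 mm and square to it within 0.06 rad, not over the board's ends, at rest (all of step 2 and x of tile_center in the frame of board between -0.0085 and -0.002 m and y of tile_center in the frame of board between -0.079 and 0.079 m and (angle between the x axis of tile_center and the x axis of board, either way round below 0.06 rad or angle between the y axis of tile_center and the x axis of board, either way round below 0.06 rad) and linear speed of tile below 0.01 m/s and angular speed of tile below 0.1 rad/s); the robot touches nothing.
It fails at once if the tile was lifted clear of the bench and the board (all four corners more than 30 mm above the bench) (height (world z) of each of tile_corner0, tile_corner1, tile_corner2, tile_corner3 above 0.03 m).
It fails at once if a gouge, the mallet or the glue bottle was moved by more than 20 mm (distance of any of gouge_a, gouge_b, mallet, glue_bottle from where it was at the start of the episode above 0.02 m).
It fails at once if the mallet or the glue bottle was tipped (angle between any of mallet, glue_bottle's own z axis and vertical above 0.2 rad).
It also fails if it takes over 48 s, if anything falls off the work surface, if the arm or the gripper's body presses on something with over 40 N, if the wrist force passes 120 N, or if a joint passes its speed limit or range.

### The arm

A 7-joint arm with a two-finger parallel gripper is mounted at the origin on the work surface. World frame = base frame: x ahead of the robot, y to its left, z up, the work surface at z = 0. Lengths are in m, angles in degrees, forces in N, time in s.
With the tool pointing down it reaches from about 0.425 to 0.875 m from the base axis. Payload 4.7 kg.
Tool frame: the origin (TCP) lies on the centre line of the jaws, within the pads' length; the fingertips stand 8 mm ahead of it and the grasp point (between the pads) lies 11 mm behind it; z points along the fingers, y is the direction in which the jaws open and shut (so a half turn about z gives the same grasp; the last joint's range is limited). The gripper opens to 87 mm and grips with 3 to 60 N. Pads are 19 mm wide; open, the fingers measure 117 mm over their backs; the gripper's body (75 mm by 190 mm) begins 51 mm behind the grasp point.
Start: joints at [-68.577, 18.392, -4.016, 83.108, 1.295, 78.541, -3.26], TCP at [0.229, 0.608, 0.231] pointing down, gripper open.
Joint ranges: [-163.93, 163.93], [-17.29, 119.83], [-79.2, 71.16], [3.27, 140.29], [-89.18, 269.18], [5.43, 117.66], [-154.24, 154.24]. Speed limits (degrees/s): [147.25, 147.25, 180, 180, 180, 180, 180].

### API

Orientations are given as [roll, pitch, yaw] about the fixed x, y, z axes, in that order (R = Rz(yaw) Ry(pitch) Rx(roll)).
In Python, from cell import env gives the robot as it stands. The module is installed in compiled form; this text tells all that it offers.
- The arm moves only by the tool move_arm, never from a script. Its argument "steps" is a list of rows, each a list of 2 entries, a list of its own where there are three numbers: the shift along the tool's x, y, z in m, then the turn about the tool's z in rad. A call has 1 to 20 rows; each row is the pose to reach, as a shift and turn from the pose commanded when the call began, along the tool's axes at that moment; what a row does not reach only later rows make up. A row lasts 1/8 s, in which the tool goes at most 62.5 mm and 10.7 degrees, less where a joint would pass 70% of its speed; a pose out of reach is approached as far as the arm can. A call with a gripper value outside its range is refused whole. "hand" is the closure, from -1 (fully open) to 1 (shut), set as the call begins (left out, the last holds). The fingers move at their own pace and stop on an object; "squeeze" is the grip in N (left out, the last holds). Time passes only in rows, so rows that repeat a pose let the fingers close. It gives the time, the measured TCP pose, the force and the opening at its end, in the units of the state.
- env.get_obs(): the state, without advancing time (a new reading comes with each control period).
- env.read_camera(name): name is "scene" or "top"; returns (picture, depth): 480x640x3 uint8, red, green, blue; 480x640 float32, m along the optical axis (not along the pixel's ray), 0 where there is no reading.
- env.calibration(name): a dict with "intrinsics" (3x3 intrinsics, pixels), "position" and "orientation" of the camera in the world. Camera axes: x right, y up, looking along -z (the intrinsics and any distortion apply to the point x, -y, -z); pixel columns grow to the right and rows downward; lengths in m; the calibration is good to about 2 mm. A picture is of the moment at which its call begins. calibration takes no time and is no camera call.
- env.sign_off(): hands the job in, once; it reports no verdict.
Trained networks look in the newest picture that a camera, given by its name, has taken for a name from the list of things; names that differ only in an ending like _2 or _b are one class to them, and where a whole thing is asked for, a point or a joint stands for the part that bears it (a point fixed in the world has none). Each returns a list of dicts, best first, with "conf" (0 to 1); they miss things now and then, are a little off and sometimes report something else, mostly with a low value. They report only what shows in the picture. A call takes as long as a camera call. They do not tell look-alikes from the thing itself.
- env.cut_out(camera, query): "region" (480x640 bool, what is visible of it) and "uv" ([column, row] in pixels, amid what is visible of it).
The state is a dict: "time_s": time; "qpos": joint angles; "joint_velocities": joint speeds; "effort": joint torques, N m; "tool_pos": TCP position; "tool_rot": TCP orientation; "force": force on the tool from outside, world axes, zero at the start; "wrist_torque": the same for the moment, N m; "grip_width": finger opening in m.
Only numpy, scipy, OpenCV 4.12 (cv2) and the standard library are available. Lean on these libraries where they do the work, as an engineer would, in place of code of your own. Each camera call takes 0.05 s, during which the arm holds its last target. There are 200 camera calls.

## Working session

There is one attempt and no reset: what is moved stays moved. The work goes in short steps, Python scripts to look and compute and a tool call to move; the robot and the scene stay as the last step left them, time stands still between calls to the robot, and variables do not carry over. Pictures are saved under pics/ and viewed, about 8 in all and at most 12, crops included, and the job is handed in when it is done.

Besides the shell and the picture viewer there is one more tool, called as a command line: name --argument value ..., lists and objects as JSON in quotes. move_arm: Moves the arm, as the interface text tells. Its arguments: {"type":"object","properties":{"steps":{"type":"array"},"hand":{"type":"number"},"squeeze":{"type":"number"}},"required":["steps"]}

```bash
mkdir -p pics; cat > h.py <<'E'
import numpy as np,cv2
from scipy.spatial.transform import Rotation as R
from cell import env
def cam(n):
    c=env.calibration(n);return c
def Rm(o):
    o=np.array(o,float)
    if o.shape==(3,3):return o
    if o.size==4:return R.from_quat(o).as_matrix()
    return R.from_euler('xyz',o,degrees=True).as_matrix()
def cloud(n,d):
    c=cam(n);K=np.array(c['intrinsics']);v,u=np.mgrid[0:480,0:640]
    X=(u-K[0,2])/K[0,0]*d;Y=(v-K[1,2])/K[1,1]*d
    P=np.stack([X,-Y,-d],-1)
    return P@Rm(c['orientation']).T+np.array(c['position'])
def look(n,f=None):
    p,d=env.read_camera(n)
    if f:cv2.imwrite('pics/'+f,p[...,::-1])
    return p,cloud(n,d),d
E
python3 - <<'E'
from h import *
print({k:np.round(v,3).tolist() if not isinstance(v,str) else v for k,v in cam('top').items()},cam('scene'))
for n in('top','scene'):
    p,P,d=look(n,n+'0.png')
    for q in('tile_center','board','gouge_a','mallet','glue_bottle'):
        for r in env.cut_out(n,q):
            m=r['region']&(d>0);print(n,q,round(r['conf'],2),np.round(r['uv']),m.sum(),np.round(np.median(P[m],0),3),np.round(np.percentile(P[m],[2,98],axis=0),3).tolist())
a=cv2.imread('pics/top0.png');b=cv2.imread('pics/scene0.png')
cv2.imwrite('pics/both.png',cv2.resize(np.vstack([a,b]),(640*600//960*1,600)) )
print(env.get_obs())
E
```

```text
{'intrinsics': [[450.196, 0.0, 320.329], [0.0, 450.196, 239.666], [0.0, 0.0, 1.0]], 'position': [0.525, 0.114, 1.118], 'orientation': [3.84, -0.558, -88.518]} {'intrinsics': array([[447.96719936,   0.        , 317.77332037],
       [  0.        , 447.96719936, 239.3906466 ],
       [  0.        ,   0.        ,   1.        ]]), 'position': array([0.95684565, 0.66925278, 0.86317746]), 'orientation': array([ 40.42421084,  -0.70266212, 150.60588946])}
top tile_center 0.95 [391. 220.] 1127 [ 0.657 -0.07   0.015] [[0.612, -0.115, 0.01], [0.705, -0.025, 0.019]]
top tile_center 0.92 [422. 153.] 654 [ 0.816 -0.147  0.011] [[0.785, -0.181, -0.0], [0.846, -0.117, 0.015]]
top tile_center 0.68 [472. 248.] 1988 [ 0.585 -0.272  0.019] [[0.524, -0.332, 0.013], [0.643, -0.213, 0.023]]
top board 0.6 [329. 237.] 4967 [0.607 0.085 0.013] [[0.494, 0.012, 0.009], [0.722, 0.157, 0.035]]
top gouge_a 0.95 [362. 163.] 571 [0.797 0.008 0.019] [[0.781, -0.067, 0.004], [0.813, 0.171, 0.025]]
top gouge_a 0.75 [407. 286.] 629 [ 0.488 -0.101  0.019] [[0.455, -0.178, 0.003], [0.51, 0.053, 0.026]]
top gouge_a 0.21 [2
[... 1229 characters left out ...]
 0.152]]
{'time_s': 0.6, 'qpos': array([-68.57833961,  18.39038801,  -4.0160917 ,  83.10657463,
         1.29579722,  78.54191274,  -3.26120548]), 'joint_velocities': array([ 0.10907736,  0.00033574, -0.13242667, -0.00623173,  0.01606856,
       -0.11191124,  0.03418792]), 'effort': array([-4.13852104e-04, -4.90798724e+01, -4.03106092e-01, -3.12610030e+01,
       -6.37416635e-02,  3.38436838e-02,  4.27761199e-05]), 'tool_pos': array([0.2288833 , 0.60839252, 0.23061252]), 'tool_rot': array([1.79993698e+02, 3.54078519e-03, 1.59386059e+02]), 'force': array([ 0.36195736, -0.06318113, -0.06043593]), 'wrist_torque': array([-0.01224721, -0.01790081, -0.04246484]), 'grip_width': 0.08710252498960706}
```

View pics/top0.png

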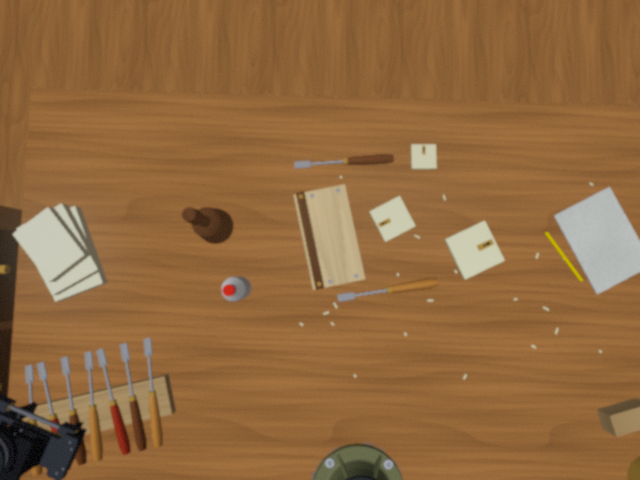

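View pics/scene0.png

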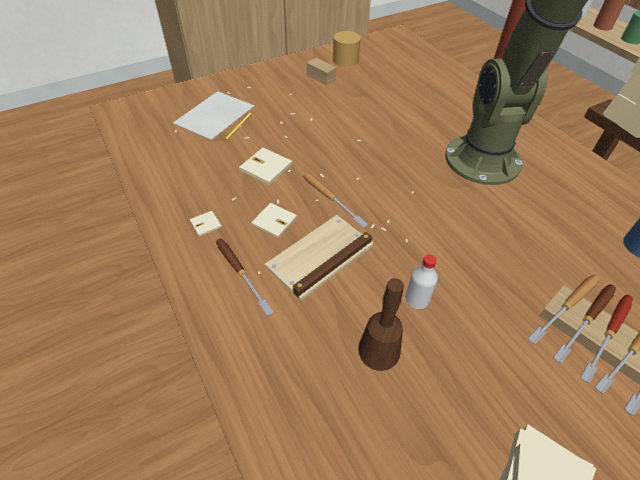

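```bash
cat >> h.py <<'E'
def rect(P,m,zlo,zhi):
    q=P[m];q=q[(q[:,2]>zlo)&(q[:,2]<zhi)][:,:2]
    return cv2.minAreaRect((q*1000).astype(np.float32))
E
python3 - <<'E'
from h import *
for n in('top','scene'):
    p,P,d=look(n)
    for q in('tile_center','board'):
        for r in env.cut_out(n,q):
            if r['conf']<.5: continue
            m=r['region']&(d>0)
            z=P[m][:,2]
            print(n,q,np.round(r['uv']),'z50 %.4f'%np.median(z),[np.round(a,1) for a in rect(P,m,.005,.05)])
            if q=='board': print('  fence',[np.round(a,1) for a in rect(P,m,.026,.05)],'ply',[np.round(a,1) for a in rect(P,m,.004,.02)])
    bench=P[(d>0)&(abs(P[...,0]-.65)<.12)&(abs(P[...,1]+.15)<.06)];print('bench z',np.percentile(bench[:,2],[10,30,50]))
    if n=='top': c=p[130:300,280:520]
cv2.imwrite('pics/c1.png',cv2.resize(c,None,fx=3.2,fy=3.2,interpolation=2)[...,::-1])
# lift path
T=np.array([[-79,5],[-79,14],[5,14],[5,5],[0,0],[-74,0]],float)
for th in range(0,95,5):
    a=np.radians(th);c,s=np.cos(a),np.sin(a)
    Q=T@np.array([[c,-s],[s,c]]);Q[:,1]-=Q[:,1].min()
    e=np.vstack([Q+(np.roll(Q,-1,0)-Q)*t for t in np.linspace(0,1,400)])
    Q[:,0]+=-65-e[e[:,1]<=12][:,0].max()
    i=Q[:,0].argmin();print(th,i,np.round(Q[i],1),end=' | ')
E
```

```text
top tile_center [424. 156.] z50 0.0107 [array([ 815.7, -147.5]), array([62.3, 61.9]), np.float64(2.7)]
top tile_center [391. 221.] z50 0.0145 [array([657.2, -70.4]), array([84.5, 84.7]), np.float64(28.7)]
top tile_center [471. 248.] z50 0.0186 [array([ 583.5, -274.8]), array([112.5, 110.8]), np.float64(26.6)]
top board [328. 238.] z50 0.0132 [array([608.7,  84.1]), array([240. , 130.8]), np.float64(13.3)]
  fence [array([597.3, 131.2]), array([239.5,  21.9]), np.float64(13.3)] ply [array([608.7,  84.1]), array([239.9, 130.9]), np.float64(13.3)]
bench z [-0.00189816 -0.00030638  0.00088408]
scene tile_center [207. 221.] z50 0.0116 [array([ 818.1, -147.6]), array([60.2, 69.1]), np.float64(1.6)]
scene tile_center [265. 166.] z50 0.0194 [array([ 587.2, -274. ]), array([112.7, 111.5]), np.float64(26.9)]
scene tile_center [273. 219.] z50 0.0150 [array([659.2, -71.1]), array([88.4, 86.3]), np.float64(28.6)]
scene board [320. 256.] z50 0.0138 [array([610.3,  84.1]), array([241.3, 132.1]), np.float64(13.3)]
  fence [array([601.4, 131.1]), array([235.2,  24.8]), np.float64(13.4)] ply [array([610.2,  84.3]), array([241.3, 132.5]), np.float64(13.1)]
bench z [-0.00064334  0.00067614  0.00164111]
0 0 [-149.    5.] | 5 0 [-149.3   11.9] | 10 0 [-149.1   18.6] | 15 0 [-148.4   25.3] | 20 0 [-147.    31.7] | 25 0 [-144.9   37.9] | 30 0 [-142.2   43.8] | 35 0 [-139.    49.4] | 40 0 [-135.1   54.6] | 45 0 [-130.8   59.4] | 50 5 [-126.5   57.3] | 55 5 [-121.8   61.8] | 60 5 [-116.6   65.9] | 65 5 [-111.1   69.5] | 70 5 [-105.2   72.5] | 75 5 [-99.  75.] | 80 5 [-92.5  76.9] | 85 5 [-85.8  78.3] | 90 4 [-79.   5.] |
```

View pics/c1.png

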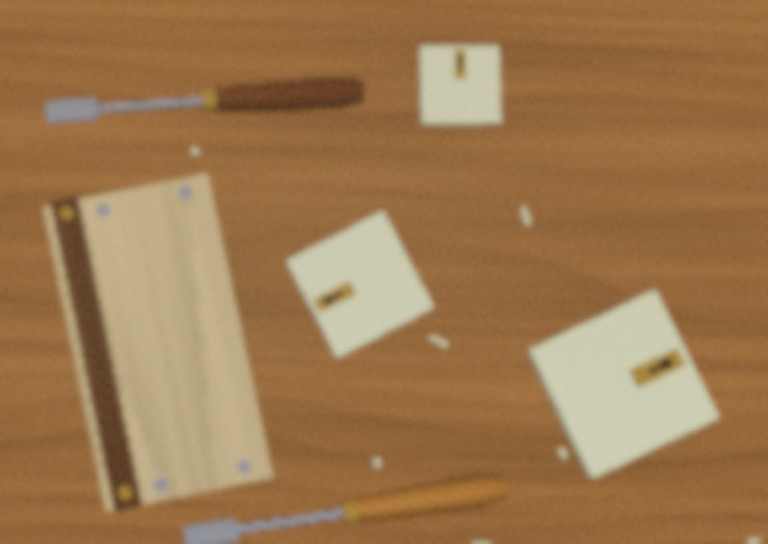

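The look-alikes are the small tile (424,156) at 62 mm, the tile at (391,220) at 84 mm, and the large tile (472,248) at 111 mm. The one at (391,220) is middle-sized, and the crop shows it in front of the board's front edge with its brass plate up. The board is at about (609, 84) mm with its x axis at 103.3°, and the tile is skewed +15° relative to it.

Moving to a start point behind the tile, with the fingers half open and squared to the board.

move_arm --steps '[[[-0.684, -0.549, 0], 0.979], [[-0.684, -0.549, 0], 0.979], [[-0.684, -0.549, 0], 0.979], [[-0.684, -0.549, 0], 0.979], [[-0.684, -0.549, 0], 0.979], [[-0.684, -0.549, 0], 0.979], [[-0.684, -0.549, 0], 0.979], [[-0.684, -0.549, 0], 0.979], [[-0.684, -0.549, 0], 0.979], [[-0.684, -0.549, 0], 0.979], [[-0.684, -0.549, 0], 0.979], [[-0.684, -0.549, 0], 0.979], [[-0.684, -0.549, 0], 0.979], [[-0.684, -0.549, 0], 0.979], [[-0.684, -0.549, 0], 0.979], [[-0.684, -0.549, 0], 0.979], [[-0.684, -0.549, 0], 0.979], [[-0.684, -0.549, 0], 0.979]]' --hand 0.0 --squeeze 20

```text
time_s: 3.15
tool_pos: [0.6759, -0.1442, 0.2311]
tool_rot: [179.9, -0.1, 103.4]
force: [-0.3, 0.0, 0.7]
grip_width: 0.0433
```

move_arm --steps '[[[0, 0, 0.06], 0], [[0, 0, 0.12], 0], [[0, 0, 0.17], 0], [[0, 0, 0.205], 0], [[0, 0, 0.22], 0], [[0, 0, 0.22], 0], [[0, 0, 0.22], 0]]'

```text
time_s: 4.03
tool_pos: [0.677, -0.1461, 0.0122]
tool_rot: [179.9, 0.0, 103.3]
force: [0.3, 0.0, 0.5]
grip_width: 0.0434
```

move_arm --steps '[[[0.01, 0, 0], 0], [[0.016, 0, 0], 0], [[0.022, 0, 0], 0], [[0.028, 0, 0], 0], [[0.034, 0, 0], 0], [[0.04, 0, 0], 0], [[0.046, 0, 0], 0], [[0.052, 0, 0], 0], [[0.058, 0, 0], 0], [[0.064, 0, 0], 0], [[0.068, 0, 0], 0], [[0.072, 0, 0], 0], [[0.074, 0, 0], 0], [[0.076, 0, 0], 0], [[0.076, 0, 0], 0]]'

```text
time_s: 5.9
tool_pos: [0.6584, -0.0722, 0.0106]
tool_rot: [180.0, -0.0, 103.3]
force: [-0.6, -0.2, -0.2]
grip_width: 0.0435
```

```bash
cat > s.py <<'E'
import sys
from h import *
f=sys.argv[1] if len(sys.argv)>1 else None
ex=np.array([-.230,.973]);ey=np.array([-.973,-.230]);O=np.array([609.3,84.2])
o=env.get_obs();t=o['tool_pos']*1000;print('tcp board',np.round([(t[:2]-O)@ex,(t[:2]-O)@ey,t[2]],1),'force b',np.round([o['force'][:2]@ex,o['force'][:2]@ey,o['force'][2]],2),o['time_s'])
ims=[]
for n in('top','scene'):
    p,P,d=look(n)
    for r in env.cut_out(n,'tile_center'):
        m=r['region']&(d>0)
        q=P[m]*1000;c=np.median(q,0)
        if np.linalg.norm(c[:2]-[815,-147])<40 or np.linalg.norm(c[:2]-[585,-273])<50: continue
        b=np.c_[(q[:,:2]-O)@ex,(q[:,:2]-O)@ey,q[:,2]]
        R_=cv2.minAreaRect(b[b[:,2]>5][:,:2].astype(np.float32))
        print(n,round(r['conf'],2),m.sum(),'lo/hi',np.round(np.percentile(b,[2,50,98],axis=0),0).tolist(),[np.round(x,1) for x in R_])
    y,x=((110,270) if n=='top' else (130,190));ims.append(cv2.resize(p[y:y+170,x:x+220] if n=='top' else p[y:y+170,x:x+220],None,fx=3,fy=3,interpolation=2))
if f: cv2.imwrite('pics/'+f,cv2.resize(np.vstack(ims),None,fx=.58,fy=.58)[...,::-1])
E
python3 s.py p2.png
```

```text
tcp board [-163.4  -11.8   10.6] force b [-0.04  0.6  -0.21] 5.9
top 0.63 1019 lo/hi [[-141.0, -63.0, 10.0], [-104.0, -21.0, 15.0], [-69.0, 19.0, 19.0]] [array([-106.,  -22.]), array([84.4, 75.7]), np.float64(89.6)]
scene 0.61 1008 lo/hi [[-165.0, -65.0, 1.0], [-110.0, -25.0, 15.0], [-68.0, 18.0, 19.0]] [array([-112.4,  -24.1]), array([85.5, 99.6]), np.float64(90.0)]
scene 0.6 161 lo/hi [[-389.0, 40.0, 8.0], [-367.0, 54.0, 19.0], [-304.0, 164.0, 23.0]] [array([-304.8,   32.8]), array([131.9, 243.5]), np.float64(28.9)]
```

View pics/p2.png

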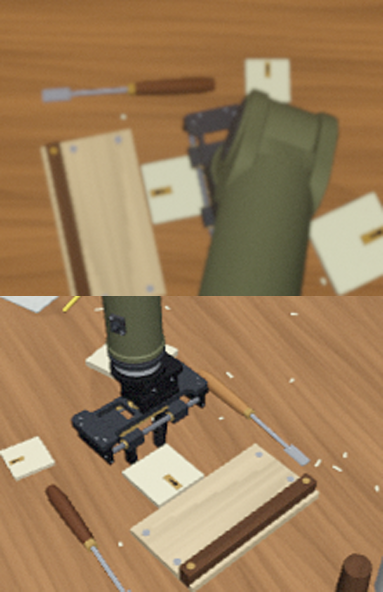

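The tile is square to the board, about 3–4 mm short of its edge, centred at y ≈ -22. I'll re-centre the fingers and push until it makes contact.

move_arm --steps '[[[-0.005, 0, 0], 0], [[-0.005, 0.01, 0], 0], [[0, 0.01, 0], 0], [[0.003, 0.01, 0], 0], [[0.005, 0.01, 0], 0], [[0.006, 0.01, 0], 0], [[0.007, 0.01, 0], 0], [[0.007, 0.01, 0], 0]]'

```text
time_s: 7.1
tool_pos: [0.6671, -0.0657, 0.0111]
tool_rot: [179.9, 0.2, 103.2]
force: [1.3, -5.3, -0.2]
grip_width: 0.0433
```

```bash
python3 s.py
```

```text
tcp board [-159.1  -21.8   11.1] force b [-5.48 -0.07 -0.16] 7.1
top 0.97 1008 lo/hi [[-136.0, -61.0, 10.0], [-100.0, -21.0, 15.0], [-65.0, 20.0, 19.0]] [array([-101.1,  -21.4]), array([84.2, 75.2]), np.float64(89.6)]
scene 0.82 921 lo/hi [[-149.0, -65.0, 8.0], [-106.0, -26.0, 16.0], [-66.0, 18.0, 19.0]] [array([-106.7,  -22.6]), array([87., 90.]), np.float64(89.6)]
```

Contact confirmed at 5.5 N over about 2.4 mm of give. Next: lift the near edge by friction while holding it against the board.

move_arm --steps '[[[0, 0, -0.002], 0], [[0, 0, -0.005], 0], [[-0.0005, 0, -0.008], 0], [[-0.0005, 0, -0.011], 0], [[0, 0, -0.014], 0], [[0, 0, -0.014], 0]]'

```text
time_s: 8.05
tool_pos: [0.6669, -0.0652, 0.0253]
tool_rot: [179.9, 0.1, 103.2]
force: [1.3, -5.8, 0.7]
grip_width: 0.0434
```

```bash
python3 s.py p3.png
```

```text
tcp board [-158.6  -21.7   25.3] force b [-5.91  0.03  0.7 ] 8.05
top 0.72 997 lo/hi [[-135.0, -60.0, 13.0], [-100.0, -21.0, 21.0], [-66.0, 19.0, 29.0]] [array([-101.5,  -20.9]), array([73.5, 83.5]), np.float64(0.0)]
scene 0.81 956 lo/hi [[-147.0, -65.0, 14.0], [-107.0, -25.0, 22.0], [-68.0, 17.0, 31.0]] [array([-107.2,  -23.4]), array([84.7, 86.5]), np.float64(0.6)]
scene 0.46 116 lo/hi [[-385.0, 41.0, 3.0], [-362.0, 56.0, 19.0], [-303.0, 179.0, 23.0]] [array([-263.4,   99.9]), array([133.7, 245. ]), np.float64(87.0)]
```

View pics/p3.png

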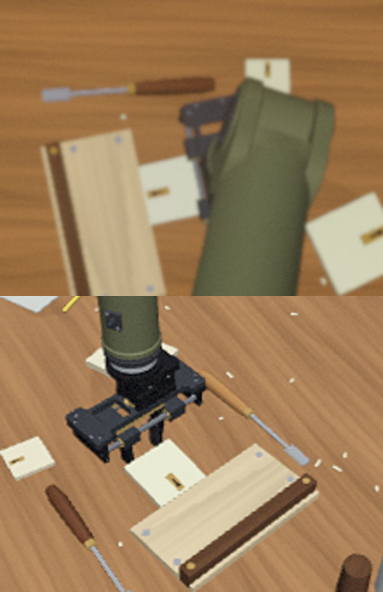

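The near edge has risen to about 30 mm at the top (roughly 11° tilt) and the finger contact is sticking. Continuing the arc to about 40°.

move_arm --steps '[[[0.0003, 0, -0.0035], 0], [[0.0007, 0, -0.007], 0], [[0.0012, 0, -0.0105], 0], [[0.002, 0, -0.0135], 0], [[0.003, 0, -0.0165], 0], [[0.0042, 0, -0.0195], 0], [[0.0055, 0, -0.0225], 0], [[0.007, 0, -0.0255], 0], [[0.0085, 0, -0.0285], 0], [[0.0102, 0, -0.031], 0], [[0.012, 0, -0.0335], 0], [[0.014, 0, -0.036], 0]]'

```text
time_s: 9.75
tool_pos: [0.664, -0.0527, 0.0621]
tool_rot: [179.9, 0.2, 103.2]
force: [1.0, -7.0, 4.4]
grip_width: 0.0436
```

```bash
python3 s.py p4.png
```

```text
tcp board [-145.8  -21.8   62.1] force b [-7.01  0.61  4.43] 9.75
top 0.77 932 lo/hi [[-123.0, -60.0, 16.0], [-95.0, -21.0, 38.0], [-65.0, 19.0, 130.0]] [array([-94.2, -21.3]), array([83.8, 62.3]), np.float64(89.4)]
scene 0.73 220 lo/hi [[-391.0, 39.0, 7.0], [-360.0, 57.0, 19.0], [-322.0, 82.0, 23.0]] [array([-279.3,   26.1]), array([ 47.4, 252. ]), np.float64(70.0)]
scene 0.66 1129 lo/hi [[-130.0, -65.0, 13.0], [-98.0, -26.0, 40.0], [-66.0, 18.0, 65.0]] [array([-100.6,  -23.7]), array([77. , 85.5]), np.float64(1.9)]
```

View pics/p4.png

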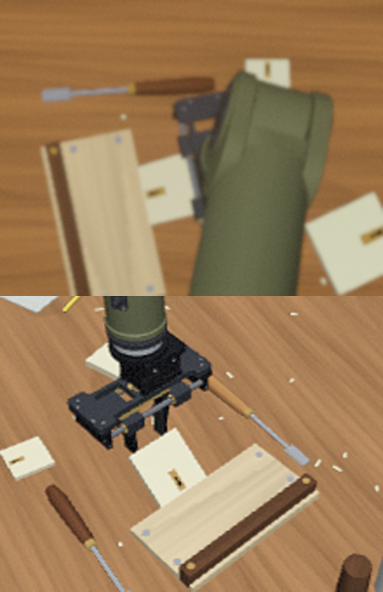

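Tilt is about 39°. The force pattern is strut-like (-7, +4.4 N), so I'll ease the forward interference a little and continue towards 55°.

move_arm --steps '[[[0.0005, 0, -0.002], 0], [[0.0015, 0, -0.004], 0], [[0.003, 0, -0.006], 0], [[0.005, 0, -0.0075], 0], [[0.007, 0, -0.009], 0], [[0.009, 0, -0.0105], 0], [[0.011, 0, -0.012], 0], [[0.013, 0, -0.013], 0]]'

```text
time_s: 10.95
tool_pos: [0.6615, -0.0414, 0.0762]
tool_rot: [179.9, 0.3, 103.2]
force: [1.1, -8.8, 9.2]
grip_width: 0.0433
```

```bash
python3 s.py
```

```text
tcp board [-134.2  -21.9   76.2] force b [-8.77  0.93  9.25] 10.95
top 0.75 832 lo/hi [[-112.0, -62.0, 14.0], [-88.0, -22.0, 43.0], [-64.0, 20.0, 73.0]] [array([-87.9, -21.5]), array([50.7, 84.2]), np.float64(0.6)]
scene 0.96 1099 lo/hi [[-119.0, -65.0, 15.0], [-92.0, -26.0, 48.0], [-65.0, 17.0, 79.0]] [array([-94. , -23.5]), array([63.1, 85.7]), np.float64(1.1)]
```

move_arm --steps '[[[-0.001, 0, -0.002], 0], [[-0.001, 0, -0.004], 0], [[0.001, 0, -0.0065], 0], [[0.0035, 0, -0.009], 0], [[0.006, 0, -0.011], 0], [[0.009, 0, -0.013], 0], [[0.012, 0, -0.015], 0], [[0.015, 0, -0.017], 0], [[0.018, 0, -0.0185], 0]]'

```text
time_s: 12.28
tool_pos: [0.6559, -0.019, 0.092]
tool_rot: [-180.0, -0.0, 103.3]
force: [-0.7, 0.1, -0.1]
grip_width: 0.0438
```

```bash
python3 s.py p5.png
```

```text
tcp board [-111.1  -21.6   92. ] force b [ 0.28  0.69 -0.07] 12.275
top 0.69 425 lo/hi [[-87.0, -59.0, 18.0], [-75.0, -22.0, 52.0], [-64.0, 18.0, 86.0]] [array([-75. , -20.6]), array([81.7, 23.6]), np.float64(88.2)]
```

View pics/p5.png

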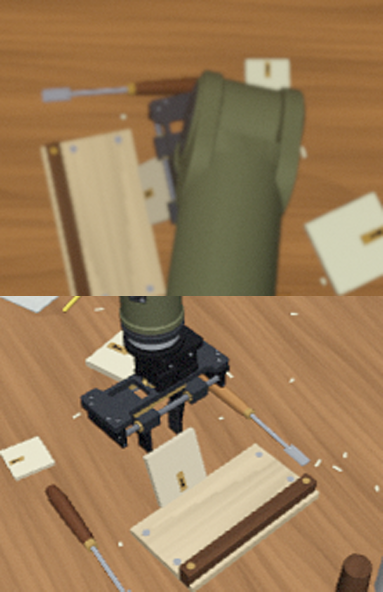

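```bash
python3 - <<'E'
from h import *
ex=np.array([-.230,.973]);ey=np.array([-.973,-.230]);O=np.array([609.3,84.2])
p,P,d=look('scene','s6.png')
cv2.imwrite('pics/s6c.png',cv2.resize(p[150:260,230:350],None,fx=5,fy=5,interpolation=2)[...,::-1])
q=P*1000;b=np.stack([(q[...,:2]-O)@ex,(q[...,:2]-O)@ey,q[...,2]],-1)
o=env.get_obs();print(o['time_s'],o['force'])
m=(d>0)&(b[...,0]>-125)&(b[...,0]<-55)&(b[...,2]>16)&(abs(b[...,1]+22)<45)
for y in range(-60,20,8):
    k=m&(abs(b[...,1]-y)<4);q=b[k]
    print(y,[ (z,int(np.median(q[abs(q[:,2]-z)<3][:,0]))) for z in range(20,110,6) if (abs(q[:,2]-z)<3).sum()>2])
E
```

```text
12.525 [-0.28627568  0.23203353  0.37599137]
-60 [(20, -67), (26, -68), (32, -69), (38, -72), (44, -73), (50, -76), (56, -78), (62, -78), (68, -82), (74, -84), (80, -87), (86, -90), (92, -93)]
-52 [(20, -65), (26, -68), (32, -69), (38, -72), (44, -74), (50, -76), (56, -78), (62, -81), (68, -81), (74, -83), (80, -86), (86, -90), (92, -100), (98, -112), (104, -105)]
-44 [(20, -67), (26, -69), (32, -71), (38, -72), (44, -74), (56, -78), (62, -79), (68, -82), (74, -84), (80, -86), (86, -89), (92, -92), (98, -104)]
-36 [(20, -66), (26, -68), (32, -70), (38, -73), (44, -74), (50, -77), (56, -78), (62, -80), (68, -82), (74, -84), (80, -85), (86, -88), (92, -93)]
-28 [(20, -66), (26, -67), (32, -70), (38, -73), (44, -74), (50, -75), (56, -78), (62, -80), (68, -82), (74, -85), (80, -86), (86, -88), (92, -91)]
-20 [(20, -65), (26, -65), (32, -70), (38, -72), (44, -73), (50, -76), (56, -78), (62, -81), (68, -82), (74, -84), (80, -86), (86, -89), (92, -94)]
-12 [(20, -65), (26, -68), (32, -70), (38, -72), (44, -74), (50, -75), (56, -78), (62, -80), (68, -83), (74, -84), (80, -86), (86, -89), (92, -92)]
-4 [(20, -65), (26, -67), (32, -70), (38, -72), (44, -75), (50, -76), (56, -79), (62, -81), (68, -82), (74, -84), (80, -86), (86, -89), (92, -95), (98, -110), (104, -114)]
4 [(20, -66), (26, -67), (32, -70), (38, -71), (44, -73), (50, -74), (56, -78), (62, -80), (68, -82), (74, -83), (80, -85), (86, -104), (92, -98), (104, -103)]
12 [(20, -66), (26, -67), (32, -70), (38, -70), (44, -74), (50, -75), (56, -78), (62, -81), (68, -82), (74, -83), (80, -86), (86, -89), (92, -95)]
```

View pics/s6c.png

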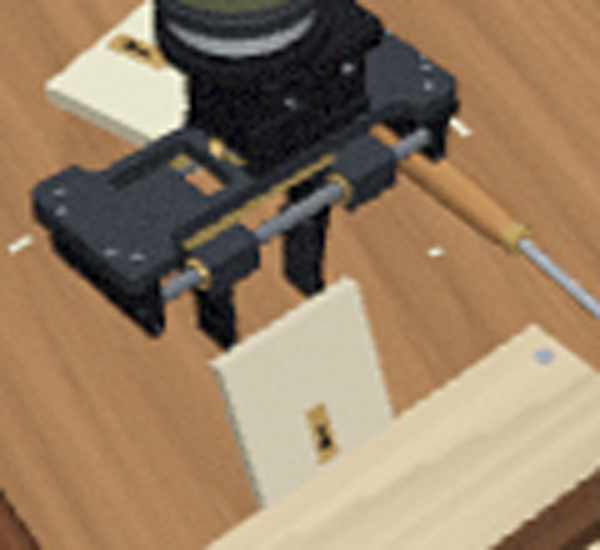

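The tile is stable at about 70°, resting on the fingertips with its far edge at the board's corner. Pushing its top over while lowering the fingertips slightly.

move_arm --steps '[[[0.002, 0, 0.0015], 0], [[0.005, 0, 0.003], 0], [[0.008, 0, 0.005], 0], [[0.011, 0, 0.007], 0], [[0.014, 0, 0.009], 0], [[0.017, 0, 0.011], 0], [[0.02, 0, 0.012], 0], [[0.023, 0, 0.013], 0]]'

```text
time_s: 13.52
tool_pos: [0.6508, 0.0032, 0.079]
tool_rot: [180.0, -0.0, 103.3]
force: [0.1, 0.6, 0.7]
grip_width: 0.0435
```

```bash
cat > b.py <<'E'
import sys
from h import *
ex=np.array([-.230,.973]);ey=np.array([-.973,-.230]);O=np.array([609.3,84.2])
p,P,d=look('scene')
if len(sys.argv)>1: cv2.imwrite('pics/'+sys.argv[1],cv2.resize(p[150:290,230:400],None,fx=4,fy=4,interpolation=2)[...,::-1])
q=P*1000;b=np.stack([(q[...,:2]-O)@ex,(q[...,:2]-O)@ey,q[...,2]],-1)
o=env.get_obs();t=o['tool_pos']*1000;print('tcp b',np.round([(t[:2]-O)@ex,(t[:2]-O)@ey,t[2]],1),'F',np.round([o['force'][:2]@ex,o['force'][2]],2),o['time_s'])
m=(d>0)&(b[...,0]>-130)&(b[...,0]<37)&(b[...,2]>16)&(abs(b[...,1]+22)<45)
for y in (-40,-22,-6):
    k=m&(abs(b[...,1]-y)<4);q=b[k]
    print(y,[ (z,int(np.percentile(q[abs(q[:,2]-z)<3][:,0],10)),int(np.percentile(q[abs(q[:,2]-z)<3][:,0],90))) for z in range(20,110,6) if (abs(q[:,2]-z)<3).sum()>2])
E
python3 b.py
```

```text
tcp b [-87.8 -21.7  78.9] F [ 0.48 -0.34] 13.575
-40 [(20, -65, -63), (26, -66, -63), (32, -65, -63), (38, -64, -63), (44, -65, -62), (50, -64, -63), (56, -64, -63), (62, -65, -63), (68, -66, -64), (74, -66, -64), (80, -64, -64), (86, -65, -64), (92, -80, -64), (98, -74, -65)]
-22 [(20, -64, 11), (26, -63, -62), (32, -64, -62), (38, -65, -64), (44, -65, -63), (50, -65, -62), (56, -64, -64), (62, -65, -64), (68, -66, -64), (80, -65, -63), (86, -66, -64), (92, -71, -63), (98, -72, -64)]
-6 [(20, -64, -44), (26, -65, -63), (32, -63, 6), (38, -65, -64), (44, -65, -64), (50, -66, -64), (56, -64, -64), (62, -65, -63), (68, -64, -64), (74, -65, -64), (80, -65, -63), (86, -74, -63), (92, -74, -63), (98, -72, -63)]
```

move_arm --steps '[[[0.003, 0, 0], 0], [[0.006, 0, 0], 0], [[0.009, 0, 0], 0], [[0.012, 0, 0], 0], [[0.015, 0, 0], 0], [[0.018, 0, 0], 0], [[0.021, 0, 0], 0], [[0.024, 0, 0], 0], [[0.024, 0, 0], 0], [[0.024, 0, 0], 0]]'

```text
time_s: 14.82
tool_pos: [0.6453, 0.0262, 0.0791]
tool_rot: [180.0, 0.0, 103.3]
force: [-0.1, -0.3, -0.3]
grip_width: 0.0434
```

```bash
python3 b.py p7.png; python3 s.py
```

```text
tcp b [-64.8 -21.7  79.1] F [0.5  0.84] 14.875
-40 [(20, -46, 10), (26, -49, 18), (32, -34, 14)]
-22 [(20, -43, 23), (26, -49, 17), (32, -36, 15)]
-6 [(20, -46, 20), (26, -50, 17), (32, -36, 28)]
tcp board [-64.8 -21.7  79.1] force b [ 0.5  -0.41  0.84] 14.875
top 0.98 899 lo/hi [[-40.0, -62.0, 15.0], [-6.0, -24.0, 25.0], [23.0, 20.0, 32.0]] [array([ -9.3, -15.2]), array([ 68.4, 103.1]), np.float64(0.9)]
scene 0.95 1037 lo/hi [[-57.0, -65.0, 16.0], [-15.0, -26.0, 25.0], [23.0, 16.0, 30.0]] [array([-18.2, -20. ]), array([91.9, 86.7]), np.float64(89.8)]
```

View pics/p7.png

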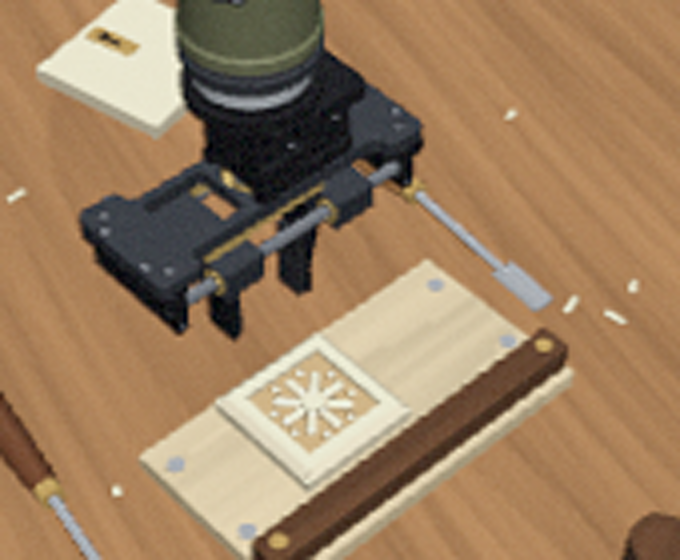

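The crop shows the tile at (313,405), carved face up (rosette visible) and flat on the ply. Its near side is at x ≈ -60. Backing off, going down, and pushing it to the fence.

move_arm --steps '[[[-0.027, 0, 0], 0], [[-0.027, 0, 0.01], 0], [[-0.027, 0, 0.03], 0], [[-0.027, 0, 0.046], 0], [[-0.027, 0, 0.056], 0], [[-0.027, 0, 0.056], 0], [[-0.02, 0, 0.056], 0], [[-0.015, 0, 0.056], 0], [[-0.01, 0, 0.056], 0], [[-0.006, 0, 0.056], 0], [[-0.002, 0, 0.056], 0], [[0.001, 0, 0.056], 0], [[0.004, 0, 0.056], 0], [[0.006, 0, 0.056], 0], [[0.008, 0, 0.056], 0], [[0.0095, 0, 0.056], 0], [[0.0105, 0, 0.056], 0], [[0.0105, 0, 0.056], 0], [[0.0105, 0, 0.056], 0]]'

```text
time_s: 17.45
tool_pos: [0.6436, 0.0336, 0.0233]
tool_rot: [179.9, 0.2, 103.2]
force: [2.7, -5.4, -0.9]
grip_width: 0.0436
```

```bash
python3 s.py
```

```text
tcp board [-57.1 -21.7  23.3] force b [-5.84 -1.38 -0.9 ] 17.45
top 0.64 826 lo/hi [[-23.0, -62.0, 18.0], [8.0, -24.0, 25.0], [36.0, 19.0, 32.0]] [array([  6.4, -16.9]), array([101.9,  62.6]), np.float64(88.0)]
scene 0.88 970 lo/hi [[-47.0, -65.0, 13.0], [-7.0, -27.0, 25.0], [32.0, 16.0, 30.0]] [array([ -9.4, -18.8]), array([94.9, 92.5]), np.float64(90.0)]
```

The contact position (-57.1) matches what flush should give, at 5.8 N. Retreating straight back, then up.

move_arm --steps '[[[-0.003, 0, 0], 0], [[-0.006, 0, 0], 0], [[-0.012, 0, 0], 0], [[-0.025, 0, 0], 0], [[-0.04, 0, 0], 0], [[-0.06, 0, -0.03], 0], [[-0.09, 0, -0.08], 0], [[-0.13, 0, -0.13], 0], [[-0.17, 0, -0.16], 0], [[-0.17, 0, -0.16], 0]]'

```text
time_s: 18.9
tool_pos: [0.6829, -0.1368, 0.1871]
tool_rot: [179.7, 0.3, 102.8]
force: [-1.0, -0.3, -0.1]
grip_width: 0.0435
```

```bash
python3 s.py; python3 - <<'E'
from h import *
ex=np.array([-.230,.973]);ey=np.array([-.973,-.230]);O=np.array([609.3,84.2])
for n in('top','scene'):
    p,P,d=look(n);q=P*1000;b=np.stack([(q[...,:2]-O)@ex,(q[...,:2]-O)@ey,q[...,2]],-1)
    r=env.cut_out(n,'tile_center')
    for r in r:
        m=r['region']&(d>0)
        if abs(np.median(b[m][:,0]))<40:
            k=b[m&(b[...,2]>20)&(b[...,2]<40)];print(n,cv2.minAreaRect(k[:,:2].astype(np.float32)))
    if n=='scene':cv2.imwrite('pics/p8.png',cv2.resize(p[170:330,180:420],None,fx=3,fy=3,interpolation=2)[...,::-1])
E
```

```text
tcp board [-232.   -20.8  187.1] force b [-0.04  1.04 -0.12] 18.9
top 0.89 1160 lo/hi [[-45.0, -60.0, 18.0], [-5.0, -20.0, 25.0], [36.0, 19.0, 30.0]] [array([ -5.3, -20.2]), array([86.9, 87. ]), np.float64(2.3)]
scene 0.87 959 lo/hi [[-43.0, -65.0, 14.0], [-5.0, -27.0, 25.0], [32.0, 18.0, 30.0]] [array([ -8.3, -19.1]), array([94.1, 94.2]), np.float64(89.8)]
top ((-4.270984649658203, -21.228038787841797), (84.09980010986328, 84.33988189697266), 89.810546875)
scene ((-6.050678253173828, -23.002681732177734), (84.8477554321289, 84.71143341064453), 89.32328033447266)
```

View pics/p8.png

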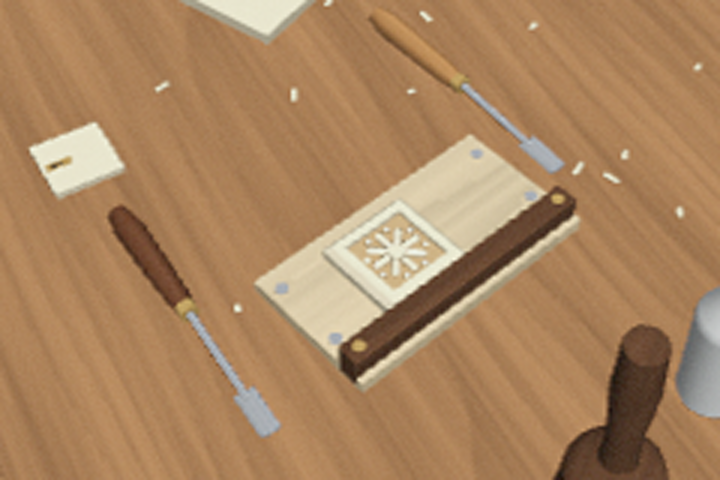

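The tile at (395,253) lies carved face up and flush with the fence, with its centre at x ≈ -5 and square within 1°. The gouges look untouched and the arm is clear of everything, so I'm handing in.

```bash
python3 -c "
from cell import env
print(env.sign_off())"
```

```text
the job is handed in; nothing more can be done
None
```

The tile now lies carved face up on the board, flush against the fence. I handed the job in at about 19 s of the 48 s; the sign-off reports no verdict.

- **What I did:** I pushed the middle-sized (84 mm) tile square against the board's front edge with the two fingertips. I then raised its near edge by friction until it stood upright, tipped it over onto the ply, and pushed it to the fence with about 6 N. After that I withdrew the arm clear of everything.
- **Final position:** The last images put the tile's centre at board x ≈ -4.3 mm (top camera) and -6.1 mm (scene camera), and y ≈ -22 mm. It is square within about 0.7°. A cruder fit from the same images gave -5.3 and -8.3 mm and 2.3° skew in the top view. It included points on other surfaces, so I set it aside.
- **Flush check:** When I pushed it home, the tool stopped at x = -57.1 mm, exactly where a flush tile should stop it.
- **Other things:** In the last picture both gouges appear where they were. I did not measure them again, nor the mallet and bottle, which are only partly in that picture; the arm did not go near them during the job.
- **During the flip:** At upright, the tile's lower edge rested on the board's top corner instead of the bench. That kept its centre at an estimated 54 mm high and its lower corners at about 13 mm, both within the limits.

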